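# Wedge up the sample plate and hold it

### The job

Take the aluminium levelling wedge by its block, turn it so that its thin end faces the free edge of the hinged sample plate, and slide it flat along the stand's base under the middle of that edge until the edge has just lifted off its rubber feet, by about 4 mm (at no time more than 1 cm). Finish still gripping the wedge and holding it there, flat on the base, with the plate carried by the wedge alone: do not let go. Do not touch the plate with the gripper, and leave the tube rack, bottle and jar alone.

Things in the scene. Friction and masses are not known exactly. Their poses are not given: they have to be found in the camera images.
- stand: Fixed white levelling stand, place and yaw vary: a base slab 310 x 170 x 10 mm with a hinged plate. Origin on the bench surface below the middle of the plate's free edge; x points under the plate, y along the free edge. The base spans x = -145 to 165, y = -85 to 85 mm, top at z = 10, bare for x below 0. Two rubber feet (14 mm wide, 8 mm high) at x = 10, y = -60 and 60 mm.
- plate: Steel sample plate 146 x 140 x 8 mm, 0.6 kg or so, a clear dish fixed on it (top 40 mm over the bench). Origin on its hinge line, 150 mm along the stand's x and 22 mm over the bench; it reaches back along -x to its free edge. It only swings up about the hinge and falls back by its weight. At rest it lies level on the feet, 8 mm clear of the base.
- lip (a point): Middle of the lower side of the sample plate's free edge, on the plate. At rest 18 mm over the bench, 8 mm over the base; what it rises beyond that is the lift.
- wedge_grip (a point): Centre of the upright block (30 along x, 28 across y, 45 mm tall) of the loose aluminium wedge, half-way up, 22.5 mm over its flat underside; x points to the thin end. Grip the block across y. The wedge is 120 x 28 mm, about 0.22 kg; its ramp falls evenly from 23 mm thick (15 mm ahead of this point) to 3 mm (105 mm ahead). Starts flat on the bench, on the robot's right.
- wedge_tip (a point): Middle of the wedge's thin end, at the underside (end face 3 mm high), 105 mm along x from the block's centre. Axes as the wedge's.
- tube_rack: Bystander: test tube rack 70 x 160 mm, 104 mm tall with the tubes; origin at the centre of its underside.
- media_bottle: Bystander: glass bottle 60 mm in diameter, 130 mm tall; origin at the centre of its underside. It and the jar may have changed places.
- reagent_jar: Bystander: amber jar 64 mm in diameter, 75 mm tall; origin at the centre of its underside.
There are look-alikes about, which are no part of the job. Several things look just like the part that bears wedge_grip: the one meant starts farthest from the robot's base.

How it is judged:
By the outcome, as a careful person would: the job done as asked, in the order asked, and still so for the second after the job is handed in, while the arm keeps its last pose, push and grip.
It also fails if it takes over 38 s, if anything falls off the work surface, if the arm or the gripper's body presses on something with over 40 N, if the wrist force passes 120 N, or if a joint passes its speed limit or range.

### The arm

A 6-joint arm with a two-finger parallel gripper is mounted at the origin on the work surface. World frame = base frame: x ahead of the robot, y to its left, z up, the work surface at z = 0. Lengths are in m, angles in rad, forces in N, time in s.
With the tool pointing down it reaches from about 0.275 to 0.975 m from the base axis. Payload 8.4 kg.
Tool frame: the origin (TCP) lies at the very end of the fingers, on their centre line; the grasp point (between the pads) lies 19 mm behind it (arm.grip_depth is the distance from the TCP to the grasp point, in m); z points along the fingers, y is the line along which they close (so a half turn about z gives the same grasp; the last joint's range is limited). The gripper opens to 92 mm and grips with 3 to 60 N. Pads are 20 mm wide; open, the fingers measure 128 mm over their backs; the gripper's body (75 mm by 189 mm) begins 69 mm behind the grasp point.
Start: joints at [-1.111, 0.353, 1.633, -0, 1.155, -0.002], TCP at [0.278, -0.56, 0.215] pointing down, gripper open.
Joint ranges: [-2.63, 2.63], [-0.92, 2.1], [0.06, 2.66], [-1.3, 4.44], [0, 2.69], [-3.02, 3.02]. Speed limits (rad/s): [2.22, 2.22, 2.79, 3.14, 3.14, 3.14].

### API

Orientations are given as a unit quaternion [w, x, y, z].
In Python, from cell import status, vision, arm gives the robot as it stands.
- The arm moves only by the shell command python3 -m pendant 'ROWS' [FORCE]. ROWS is a JSON object of lists of equal length, an entry for each row: "xyz": the shift along the world's x, y, z in cm, a list of three; "angular": the turn, a rotation vector about the world's x, y, z in rad, a list of three; "hand": the gripper command: -1 is fully open, 1 is shut, values between are in proportion. A call has exactly 5 rows; each row shifts and turns the commanded pose from where the row before left it; what a row does not reach is not made up. A row lasts 1/10 s, in which the tool goes at most 50 mm and 8.59 degrees, less where a joint would pass 70% of its speed; a pose out of reach is approached as far as the arm can. A call is refused whole if a number of a shift passes 5 or a number of a turn 0.15, either way. A call with a gripper value outside its range is refused whole. The fingers move at their own pace and stop on an object; FORCE is the grip in N (left out, the last holds). Time passes only in rows, so rows that do not move let the fingers close, or fill a call up. It gives the time, the measured TCP pose, the force, the opening and the grip force at its end, in the units of the state.
- status.observe(): the state, without advancing time (a new reading comes with each control period).
- vision.camera(name): name is "side" or "top"; returns (picture, depth): 420x560x3 uint8, blue, green, red; 420x560 float32, m along the optical axis (not along the pixel's ray), 0 where there is no reading.
- vision.camera_info(name): a dict with "fx", "fy", "cx", "cy" (pixels), "extrinsics" (4x4, takes a point from world to camera coordinates). Camera axes: x right, y down, z forward; pixel columns grow to the right and rows downward; lengths in m; the calibration is good to about 2 mm. A picture is of the moment at which its call begins. camera_info takes no time and is no camera call.
- arm.sign_off(): hands the job in; it is judged then, once.
The state is a dict: "time_s": time; "qpos": joint angles; "joint_velocities": joint speeds; "tau": joint torques, N m; "tool_pos": TCP position; "tool_rot": TCP orientation; "contact_force": force on the tool from outside, world axes, zero at the start; "wrist_torque": the same for the moment, N m; "width": finger opening in m; "finger_force": force on a finger pad.
Only numpy, scipy, OpenCV 4.12 (cv2) and the standard library are available. Lean on these libraries where they do the work, as an engineer would, in place of code of your own. Each camera call takes 0.05 s, during which the arm holds its last target. There are 200 camera calls.

## Working session

There is one attempt and no reset: what is moved stays moved. The work goes in short steps, Python scripts to look and compute and a shell command to move; the robot and the scene stay as the last step left them, time stands still between calls to the robot, and variables do not carry over. Pictures are saved under pics/ and viewed, at most 10 in all, crops included, and the job is handed in when it is done.

```bash
mkdir -p pics; ls
python3 - <<'E'
from cell import status, vision, arm
import cv2, numpy as np
for n in("side","top"):
    p,d=vision.camera(n); cv2.imwrite(f"pics/{n}0.png",p); np.save(f"pics/{n}0.npy",d)
    i=vision.camera_info(n); print(n,i)
s=status.observe(); print(s)
E
```

```text
pics
side {'fx': 462.182024499687, 'fy': 462.182024499687, 'cx': 279.54973035229693, 'cy': 210.67316346222367, 'extrinsics': array([[-0.96250213, -0.27068006, -0.01794318,  0.44414797],
       [-0.16305706,  0.63013413, -0.75917282,  0.0723128 ],
       [ 0.21679955, -0.72777969, -0.65064174,  1.39875338],
       [ 0.        ,  0.        ,  0.        ,  1.        ]])}
top {'fx': 417.55556697899567, 'fy': 417.55556697899567, 'cx': 278.669716292163, 'cy': 214.15661004973407, 'extrinsics': array([[ 0.02277926, -0.99973034, -0.00451125,  0.06906569],
       [-0.99836528, -0.02251109, -0.05253583,  0.47979406],
       [ 0.05242011,  0.0057006 , -0.99860885,  1.17259438],
       [ 0.        ,  0.        ,  0.        ,  1.        ]])}
{'time_s': 0.1, 'qpos': array([-1.11138211e+00,  3.53594834e-01,  1.63404764e+00,  3.32096534e-06,
        1.15519900e+00, -2.41028503e-03]), 'joint_velocities': array([-8.10041122e-04,  1.89407559e-04, -2.69591294e-03,  9.40046559e-04,
       -2.04875916e-03,  2.14835446e-05]), 'tau': array([-2.40437348e-04, -5.94908452e+01, -3.34927654e+01,  6.99022925e-02,
        1.83854549e-02, -4.66089989e-05]), 'tool_pos': array([ 0.27828823, -0.55913208,  0.21393399]), 'tool_rot': array([-6.08528328e-04,  9.73457981e-01,  2.28864959e-01, -1.39962387e-04]), 'contact_force': array([-0.69301929,  1.66821804, -0.21794776]), 'wrist_torque': array([ 0.00843214,  0.00716032, -0.0235206 ]), 'finger_force': 0.0, 'width': 0.09186761887650892}
```

View pics/top0.png

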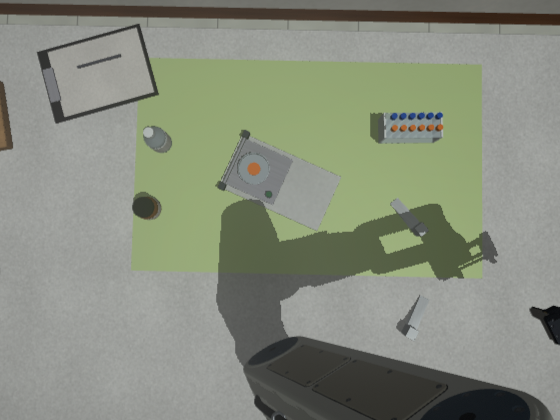

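View pics/side0.png

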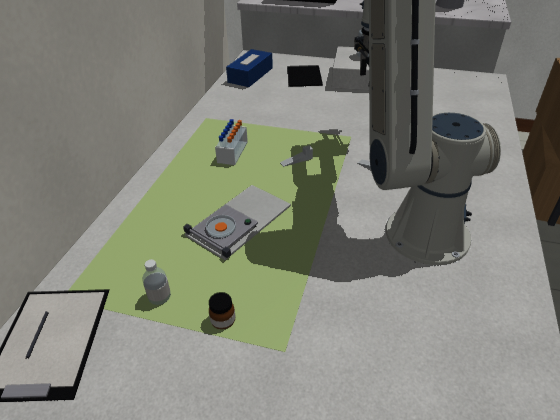

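The top view shows the stand, with its hinge at about (233,160), free edge near (284,178) and bare base to the lower right. The far wedge is at about (408,217); a look-alike at (415,317) is nearer the base. Bottle, jar and rack are well away. I'll measure next.

```bash
cat > h.py <<'E'
from cell import status, vision, arm
import cv2, numpy as np
def cloud(n,d):
    i=vision.camera_info(n); E=i["extrinsics"]; v,u=np.indices(d.shape)
    c=np.stack([(u-i["cx"])/i["fx"]*d,(v-i["cy"])/i["fy"]*d,d],-1)
    return (c-E[:3,3])@E[:3,:3]
def ray(n,u,v,z):
    i=vision.camera_info(n); E=i["extrinsics"]; R=E[:3,:3]; o=-R.T@E[:3,3]
    r=R.T@np.array([(u-i["cx"])/i["fx"],(v-i["cy"])/i["fy"],1]); return o+r*(z-o[2])/r[2]
def proj(n,p):
    i=vision.camera_info(n); E=i["extrinsics"]; c=E[:3,:3]@np.array(p)+E[:3,3]
    return np.array([c[0]/c[2]*i["fx"]+i["cx"],c[1]/c[2]*i["fy"]+i["cy"]])
E
python3 - <<'E'
from h import *
p=cv2.imread("pics/top0.png"); d=np.load("pics/top0.npy"); P=cloud("top",d); P[d==0]=np.nan
m=P[240:260,150:200,2]; print("mat z",np.nanmedian(m),np.nanstd(m))
np.set_printoptions(linewidth=250)
print((P[196:240:2,386:432:2,2]*1000).round())
a=p[190:245,380:440]; b=p[120:240,210:350]
a=cv2.resize(a,(480,440),interpolation=cv2.INTER_CUBIC); b=cv2.resize(b,(700,600),interpolation=cv2.INTER_CUBIC)
cv2.imwrite("pics/w.png",a); cv2.imwrite("pics/s.png",b)
print("plate z rows"); print((P[125:235:6,212:346:6,2]*1000).round())
E
```

```text
mat z 0.001066222363697622 0.0022684147079340905
[[ 0. -2.  5.  2.  2. -3. -2.  1.  3.  3.  3. -1. -2.  0. -1.  1.  3.  1.  4. -2.  3.  4. -3.]
 [-1.  1. -0. -1.  4.  5.  4.  1.  3.  2.  1. -2.  6.  2.  4. -1. -3.  1.  1. -1.  1. -2. -3.]
 [ 0.  1.  1. -2.  1.  4.  2. -0.  2.  0.  2.  0.  1. -2.  1. -2.  2.  1.  1. -2.  2.  1.  2.]
 [-3. -2.  1.  1.  4.  5.  8.  6.  3. -4.  7.  0.  0. -5.  0. -4.  1. -4. -1.  3. -0.  4.  1.]
 [-1. -3.  1.  3.  5.  3.  4. 11.  6. -2. -3.  0.  4. -2. -1. -3. -1.  1.  2.  4.  3. -0. -1.]
 [-1. -2.  5.  5.  9.  8.  7.  7. 12.  8.  1.  2.  1. -1.  0. -0. -2.  4. -4.  3.  1.  2.  2.]
 [-1.  5. -2.  0.  4.  4.  6. 10. 11. 14.  8.  1.  0.  0.  5. -1.  2.  2.  2. -0. -3. -1. -6.]
 [ 3. -0.  2. -0.  1.  9. 12. 10. 10.  9.  9. 11.  3. -2.  0.  0.  0.  2. -2.  1.  3.  0.  5.]
 [ 0. -1.  0.  1.  3.  1.  7. 13. nan 16. 10. 14. 12.  0.  3. -2.  1.  0.  3. nan  0.  1. -1.]
 [ 3. -1. -2.  2.  6. -2.  6. 12. 15. 10. 19. 13. 15. 16. -3.  2. -1. -1. -0. -2.  3. -2. nan]
 [-0. -2. -4.  2. -2.  4.  3.  8. 14. 11. 16. 19. 14. 17.  2. -2. -3. -0.  1.  2.  3.  4. -1.]
 [ 4. 
[... 2158 characters left out ...]
. 10.  9. 14. 13. 11.  9.  0.  5.]
 [ 4.  1. -3.  2. -5.  9. 14.  8. 26. 24. 22. 13.  8.  7.  8.  8.  9. 12. 10. 11.  1. -2.  2.]
 [-4.  1. -0.  3.  3. -4.  2.  2.  9. 14. 26.  8.  3.  8. 10.  9. 14. 12. 10.  6.  1.  1.  2.]
 [-2. -3.  1.  1. -2. -1.  0. -1.  5.  5.  7. 12.  8. 12.  9. 10. 14.  7.  6. 10.  3.  3.  1.]
 [ 2. -1.  0. -1. -1. -2. -1.  6.  1.  4.  0.  0.  9. 10.  7. 13.  9. nan  8.  1.  6.  2. -1.]
 [ 5. -3.  2.  1.  3. -2.  2.  0.  3. -1. -3.  2.  3.  0. 10. 10.  8. 11. 14.  4.  0. -2. -4.]
 [ 1.  0.  1.  4.  0.  3.  1.  2.  1. -1.  0.  0.  2. -2.  1. -0. 12. 10. -1. -0.  2. -3.  0.]
 [ 3.  5.  1.  1. -1.  2.  4. -1. -4. -0.  4.  2.  1.  2.  2. -1.  0. -4.  2. -3. -2. -1.  3.]]
```

View pics/w.png

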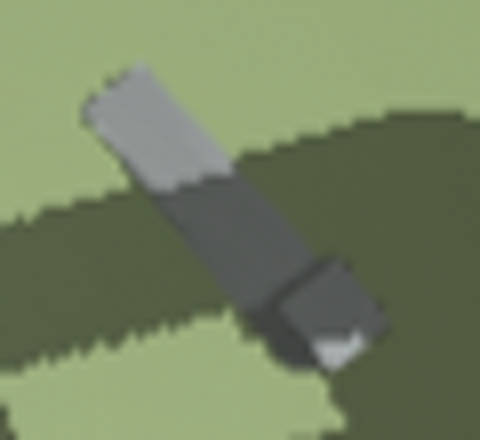

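View pics/s.png

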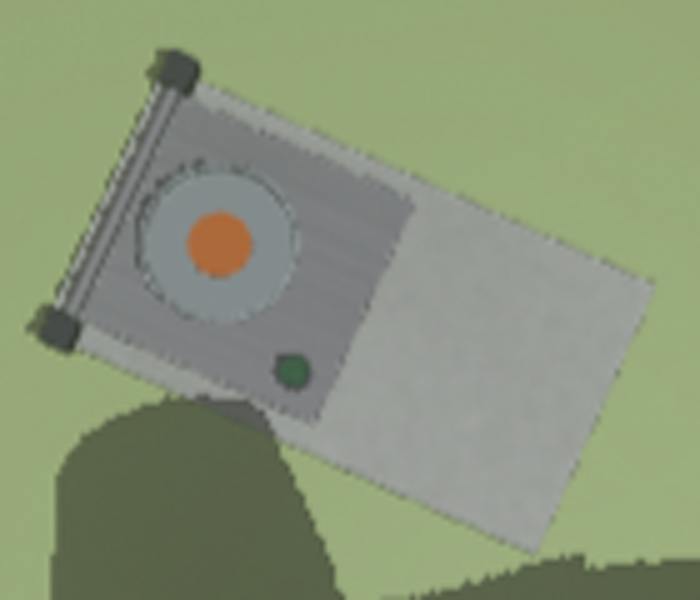

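Wedge crop (8×): the thin end is at the upper left (140,63)-(83,108). The block top corners are (335,262),(385,318),(335,370),(280,305). Stand crop (5×): plate free-edge corners (415,205) and (318,423), base end corners (655,284) and (533,553).

Run:
```python
from h import *
W=lambda x,y,z:ray("top",(x+.5)/8-.5+380,(y+.5)/8-.5+190,z)
S=lambda x,y,z:ray("top",(x+.5)/5-.5+210,(y+.5)/5-.5+120,z)
blk=np.array([W(*c,.045) for c in((335,262),(385,318),(335,370),(280,305))]); b=blk.mean(0)
t=(W(140,63,.003)+W(83,108,.003))/2
v=(t-b)[:2]; print("block",b,"tip",t,"len",np.hypot(*v),"yaw",np.arctan2(v[1],v[0]))
print("sides",np.linalg.norm(blk-np.roll(blk,1,0),axis=1))
p1,p2=S(415,205,.026),S(318,423,.026); q1,q2=S(655,284,.010),S(533,553,.010)
l=(p1+p2)/2;q=(q1+q2)/2; print("lip",l,"edge len",np.linalg.norm(p1-p2),"baseend",q,np.linalg.norm(q1-q2))
x=(l-q)[:2];print("dist",np.hypot(*x),"yaw",np.arctan2(x[1],x[0]))
for a,c in((p1,p2),(q1,q2)):
    e=(a-c)[:2]; print("yaw from edge",np.arctan2(e[1],e[0])+np.pi/2)
# long base side
s1,s2=S(655,284,.010),S(415,183,.010); e=(s2-s1)[:2]; print("long",np.arctan2(e[1],e[0]))
s1,s2=S(533,553,.010),S(280,440,.010); e=(s2-s1)[:2]; print("long",np.arctan2(e[1],e[0]))
from scipy.spatial.transform import Rotation as R
w=status.observe()["tool_rot"]; print(R.from_quat(np.roll(w,-1)).as_matrix().round(3))
```

```text
block [ 0.44497457 -0.31357908  0.045     ] tip [ 0.52590304 -0.24787758  0.003     ] len 0.10424060834896673 yaw 0.681922896792943
sides [0.024211   0.02558438 0.02500167 0.0290001 ]
lip [0.56744314 0.0698987  0.026     ] edge len 0.1350940993735262 baseend [ 0.51264884 -0.0610555   0.01      ] 0.16897969391841425
dist 0.14195569159279514 yaw 1.174509280965528
yaw from edge 1.1763992688351006
yaw from edge 1.1637809755839488
long 1.1910625113047129
long 1.1727722531595988
[[ 0.895  0.446 -0.001]
 [ 0.446 -0.895  0.001]
 [ 0.    -0.001 -1.   ]]
```

```bash
python3 -m pendant '{"xyz":[[2.8,4,0],[2.8,4,0],[2.8,4,-1],[2.8,4,-1],[2.8,4,-1]],"angular":[[0,0,0.044],[0,0,0.044],[0,0,0.044],[0,0,0.044],[0,0,0.044]],"hand":[-1,-1,-1,-1,-1]}'
```

```text
time_s: 0.6
tool_pos: [0.4191, -0.3578, 0.1841]
tool_rot: [-0.0, 0.942, 0.335, -0.0]
contact_force: [0.8, -0.1, 0.2]
width: 0.0921
finger_force: 0.0
```

```bash
python3 -m pendant '{"xyz":[[1.3,2.2,-1.4],[1.3,2.2,-2],[0,0,-3],[0,0,-2],[0,0,0]],"angular":[[0,0,0],[0,0,0],[0,0,0],[0,0,0],[0,0,0]],"hand":[-1,-1,-1,-1,-1]}'
python3 - <<'E'
from h import *
t,_=vision.camera("top"); s,_=vision.camera("side")
print(proj("side",[.445,-.3136,.045]),proj("side",[.526,-.248,0]),proj("top",[.445,-.3136,.045]))
u,v=proj("side",[.47,-.29,.03]).astype(int)
a=cv2.resize(s[v-45:v+35,u-45:u+45],(450,400),interpolation=cv2.INTER_CUBIC); print("side org",u-45,v-45)
u,v=proj("top",[.47,-.29,.03]).astype(int)
b=cv2.resize(t[v-40:v+40,u-35:u+35],(350,400),interpolation=cv2.INTER_CUBIC); print("top org",u-35,v-40)
cv2.imwrite("pics/g.png",np.hstack([a,b]))
print(status.observe()["tool_pos"])
E
```

```text
time_s: 1.1
tool_pos: [0.4428, -0.3139, 0.0979]
tool_rot: [-0.002, 0.942, 0.335, -0.002]
contact_force: [-0.1, -0.1, 0.2]
width: 0.092
finger_force: 0.0
[306.80635886 147.37673291] [280.91462218 164.34563062] [421.28833486 228.76924141]
side org 253 108
top org 376 179
[ 0.44438999 -0.31553724  0.1006658 ]
```

View pics/g.png

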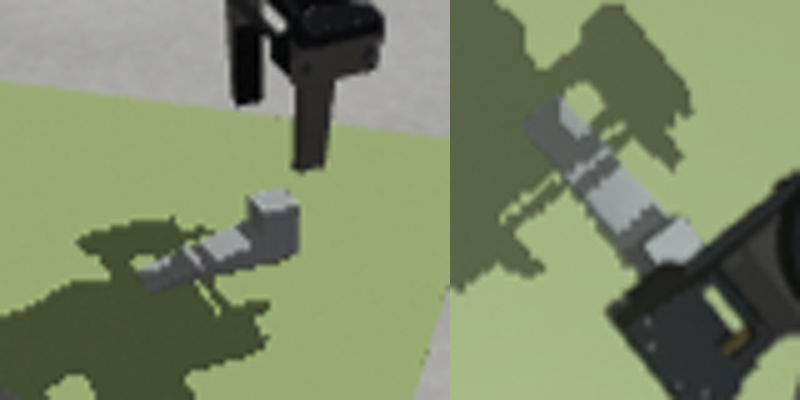

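The block's top is at (308,148) in the side view, against (307,147) predicted, so the fingers straddle it. I'll descend and grip.

```bash
python3 -m pendant '{"xyz":[[0,0,-3],[0,0,-3],[0,0,-2.2],[0,0,-1],[0,0,0]],"angular":[[0,0,0],[0,0,0],[0,0,0],[0,0,0],[0,0,0]],"hand":[-1,-1,-1,-1,-1]}' 
python3 -m pendant '{"xyz":[[0,0,0],[0,0,0],[0,0,0],[0,0,0],[0,0,0]],"angular":[[0,0,0],[0,0,0],[0,0,0],[0,0,0],[0,0,0]],"hand":[0.5,1,1,1,1]}' 40
```

```text
time_s: 1.7
tool_pos: [0.4443, -0.3157, 0.0085]
tool_rot: [-0.0, 0.943, 0.334, -0.0]
contact_force: [0.6, -0.1, 0.2]
width: 0.0919
finger_force: 0.0
time_s: 2.2
tool_pos: [0.4447, -0.3157, 0.009]
tool_rot: [0.0, 0.942, 0.334, 0.0]
contact_force: [-0.4, 0.2, -0.4]
width: 0.0534
finger_force: 0.0
```

```bash
python3 -m pendant '{"xyz":[[0,0,0],[0,0,0],[0,0,0],[0,0,0],[0,0,0]],"angular":[[0,0,0],[0,0,0],[0,0,0],[0,0,0],[0,0,0]],"hand":[1,1,1,1,1]}' 40
```

```text
time_s: 2.7
tool_pos: [0.4443, -0.3154, 0.0085]
tool_rot: [-0.0, 0.942, 0.334, -0.0]
contact_force: [-0.5, 0.9, 1.7]
width: 0.028
finger_force: 39.9
```

```bash
python3 -m pendant '{"xyz":[[0,0,0.5],[0,0,1.5],[0,0,2],[0,0,2],[0,0,0]],"angular":[[0,0,0],[0,0,0],[0,0,0],[0,0,0],[0,0,0]],"hand":[1,1,1,1,1]}' 
python3 -m pendant '{"xyz":[[0.5,1.8,0],[0.9,3.2,0],[0.9,3.2,0],[0.9,3.2,0],[0.9,3.2,0]],"angular":[[0,0,0.06],[0,0,0.06],[0,0,0.06],[0,0,0.06],[0,0,0.06]],"hand":[1,1,1,1,1]}'
```

```text
time_s: 3.2
tool_pos: [0.446, -0.3166, 0.0709]
tool_rot: [0.002, 0.942, 0.334, 0.001]
contact_force: [0.4, 0.2, -2.6]
width: 0.0283
finger_force: 39.9
time_s: 3.7
tool_pos: [0.4852, -0.1682, 0.0677]
tool_rot: [-0.0, 0.881, 0.472, -0.0]
contact_force: [0.3, -0.2, -2.8]
width: 0.0277
finger_force: 39.9
```

```bash
python3 -m pendant '{"xyz":[[0.9,3.2,0],[0.9,3.2,0],[0.9,3.2,0],[0.8,2.7,0],[0,0,0]],"angular":[[0,0,0.06],[0,0,0.06],[0,0,0.06],[0,0,0.013],[0,0,0]],"hand":[1,1,1,1,1]}'
python3 - <<'E'
from h import *
t,_=vision.camera("top"); s,_=vision.camera("side")
print(proj("side",[.56,.05,.02]),proj("top",[.56,.05,.02]))
u,v=proj("side",[.56,.02,.02]).astype(int)
a=cv2.resize(s[v-50:v+50,u-60:u+50],(440,400),interpolation=cv2.INTER_CUBIC); print("side org",u-60,v-50)
u,v=proj("top",[.56,.02,.02]).astype(int)
b=cv2.resize(t[v-50:v+50,u-45:u+45],(360,400),interpolation=cv2.INTER_CUBIC); print("top org",u-45,v-50)
cv2.imwrite("pics/p.png",np.hstack([a,b]))
s=status.observe();print(s["tool_pos"],s["tool_rot"],s["width"])
E
```

```text
time_s: 4.2
tool_pos: [0.5209, -0.0439, 0.0678]
tool_rot: [-0.0, 0.832, 0.555, 0.0]
contact_force: [0.7, 0.8, -1.9]
width: 0.0277
finger_force: 39.9
[245.37657441 209.83226746] [289.88164352 185.38389459]
side org 188 153
top org 255 135
[ 0.51997983 -0.04615997  0.06779613] [-2.60097762e-04  8.31973085e-01  5.54815701e-01 -5.06413980e-04] 0.027575936047426038
```

View pics/p.png

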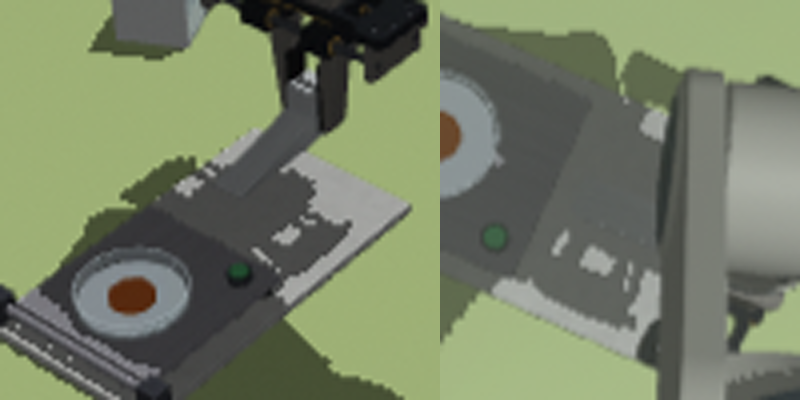

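Wedge is held level at yaw 1.176, with the tip toward the free edge (side-crop tip at about (230,190), before the plate). I'll lower it onto the base.

```bash
python3 -m pendant '{"xyz":[[0,0,-1.5],[0,0,-1.5],[0,0,-1],[0,0,-0.5],[0,0,0]],"angular":[[0,0,0],[0,0,0],[0,0,0],[0,0,0],[0,0,0]],"hand":[1,1,1,1,1]}'
python3 -m pendant '{"xyz":[[0,0,-0.2],[0,0,0],[0,0,-0.1],[0,0,0],[0,0,0]],"angular":[[0,0,0],[0,0,0],[0,0,0],[0,0,0],[0,0,0]],"hand":[1,1,1,1,1]}'
python3 - <<'E'
from h import *
print(np.mean([status.observe()["contact_force"] for _ in range(5)],0))
p=ray("side",188+231.5/4,153+191/4,.060); l=np.array([.5674,.0699]); c,s=.3857,.9226
d=p[:2]-l; print("tip at lift in stand frame", d@[c,s], d@[-s,c])
E
```

```text
time_s: 4.8
tool_pos: [0.5198, -0.047, 0.0229]
tool_rot: [-0.0, 0.833, 0.554, -0.001]
contact_force: [0.0, -0.2, -1.8]
width: 0.0277
finger_force: 39.9
time_s: 5.3
tool_pos: [0.5206, -0.0465, 0.0208]
tool_rot: [0.0, 0.832, 0.554, 0.0]
contact_force: [0.2, -0.0, -2.3]
width: 0.027
finger_force: 39.9
[ 0.1782961  -0.04590866 -2.33165785]
tip at lift in stand frame -0.021362640682675387 0.004630403456948766
```

```bash
python3 -m pendant '{"xyz":[[0,0,-0.1],[0,0,0],[0,0,-0.1],[0,0,0],[0,0,0]],"angular":[[0,0,0],[0,0,0],[0,0,0],[0,0,0],[0,0,0]],"hand":[1,1,1,1,1]}'
```

```text
time_s: 5.8
tool_pos: [0.5205, -0.0465, 0.0185]
tool_rot: [-0.0, 0.832, 0.554, -0.0]
contact_force: [0.3, 0.3, -3.1]
width: 0.0274
finger_force: 39.9
```

```bash
python3 -m pendant '{"xyz":[[0,0,-0.05],[0,0,0],[0,0,-0.05],[0,0,0],[0,0,0]],"angular":[[0,0,0],[0,0,0],[0,0,0],[0,0,0],[0,0,0]],"hand":[1,1,1,1,1]}'
```

```text
time_s: 6.3
tool_pos: [0.5205, -0.0465, 0.0185]
tool_rot: [-0.0, 0.832, 0.554, 0.0]
contact_force: [-4.4, 0.7, 11.7]
width: 0.028
finger_force: 39.9
```

```bash
python3 -m pendant '{"xyz":[[0,0,0.05],[0,0,0],[0,0,0],[0,0,0],[0,0,0]],"angular":[[0,0,0],[0,0,0],[0,0,0],[0,0,0],[0,0,0]],"hand":[1,1,1,1,1]}'
cat >> h.py <<'E'
L=np.array([.5674,.0699]); C,S_=.3857,.9226
def stand(P): d=P[...,:2]-L; return np.stack([d@[C,S_],d@[-S_,C],P[...,2]],-1)*1000
E
python3 - <<'E'
from h import *
for n in("side","top"):
    p,d=vision.camera(n); Q=stand(cloud(n,d)); Q[d==0]=1e4; cv2.imwrite(f"pics/{n}1.png",p); np.save(f"pics/{n}1.npy",d)
    for a in range(-110,10,10):
        m=(Q[...,0]>a)&(Q[...,0]<=a+10)&(abs(Q[...,1])<50)&(Q[...,2]<40)
        k=m&(Q[...,2]>14+.222*(-17-a-5)*.5); y=Q[k][:,1]
        if len(y)>3: print(n,a,len(y),"y",np.median(y).round(1),np.percentile(y,[5,95]).round(1),"z",np.median(Q[k][:,2]).round(1))
s=status.observe(); print(s["contact_force"],stand(s["tool_pos"]))
E
```

```text
time_s: 6.8
tool_pos: [0.5205, -0.0465, 0.0185]
tool_rot: [-0.0, 0.832, 0.554, -0.0]
contact_force: [-1.9, -0.1, 7.1]
width: 0.0278
finger_force: 39.9
side -110 21 y 1.9 [-12.7  14.3] z 33.1
side -100 24 y 2.2 [-10.2  14.2] z 31.4
side -90 22 y 4.6 [-10.8  13.5] z 28.5
side -80 25 y -1.6 [-11.5  14.6] z 25.9
side -70 19 y 3.9 [-10.5  13.6] z 23.2
side -60 22 y 0.3 [-13.1  11.6] z 21.4
side -50 19 y 1.0 [-11.4  13.8] z 20.4
side -40 18 y 1.3 [-11.2  13.5] z 18.6
side -30 12 y 1.8 [-11.9  14. ] z 17.5
side -20 11 y -4.9 [-36.8  33.9] z 14.9
side -10 7 y 32.1 [-8.  48.1] z 15.6
side 0 50 y -3.9 [-45.5  40.8] z 26.7
top -80 23 y 5.3 [-11.5  13.2] z 25.7
top -70 32 y 0.0 [-11.8  11.9] z 22.9
top -60 30 y -0.3 [-13.   11.7] z 20.9
top -50 29 y 1.8 [-12.5  12.5] z 19.8
top -40 20 y 1.6 [-11.8  13.7] z 17.3
top -30 15 y -3.3 [-12.9  22.2] z 16.7
top -20 15 y -5.0 [-36.6  37.5] z 14.7
top -10 9 y -18.8 [-40.4  16. ] z 13.5
top 0 118 y -0.7 [-45.3  45. ] z 25.5
[-2.0480674  -0.50833667  6.46957474] [-125.54576192   -1.59978274   18.47615086]
```

Wedge sits flat, parallel and centred (y ≈ +1 mm), with its tip about 18 mm before the edge. I'll slide in along (0.386, 0.923).

```bash
python3 -m pendant '{"xyz":[[0.2,0.46,0],[0.3,0.74,0],[0.3,0.74,0],[0.3,0.74,0],[0.24,0.55,0]],"angular":[[0,0,0],[0,0,0],[0,0,0],[0,0,0],[0,0,0]],"hand":[1,1,1,1,1]}'
python3 -m pendant '{"xyz":[[0,0,0],[0,0,0],[0,0,0],[0,0,0],[0,0,0]],"angular":[[0,0,0],[0,0,0],[0,0,0],[0,0,0],[0,0,0]],"hand":[1,1,1,1,1]}'
cat > look.py <<'E'
from h import *
s=status.observe(); print("tool",stand(s["tool_pos"]).round(1),"F",s["contact_force"].round(1),s["width"])
Z=[]
for n in("side","top"):
    p,d=vision.camera(n); Q=stand(cloud(n,d)); Q[d==0]=1e4
    b=(abs(Q[...,0]+0)<200)&(abs(Q[...,1])>25)&(abs(Q[...,1])<65)
    e=b&(Q[...,0]>4)&(Q[...,0]<24)&(Q[...,2]>15)&(Q[...,2]<45); base=b&(Q[...,0]>-60)&(Q[...,0]<-10)&(Q[...,2]<25)
    q=Q[b&(Q[...,0]>4)&(Q[...,0]<40)&(Q[...,2]>15)&(Q[...,2]<45)]
    print(n,"plate top z at x4-24:",Q[e][:,2].mean().round(2),e.sum(),"base z",Q[base][:,2].mean().round(2),base.sum())
E
python3 look.py
python3 - <<'E'
from h import *
for n,k in(("side",1),("top",1),("top",0),("side",0)):
    d=np.load(f"pics/{n}{k}.npy"); Q=stand(cloud(n,d)); Q[d==0]=1e4
    b=(abs(Q[...,1])>25)&(abs(Q[...,1])<65); e=b&(Q[...,0]>4)&(Q[...,0]<24)&(Q[...,2]>15)&(Q[...,2]<45); g=b&(Q[...,0]>-60)&(Q[...,0]<-10)&(Q[...,2]<25)
    print("rest",n,k,Q[e][:,2].mean().round(2),Q[g][:,2].mean().round(2))
E
```

```text
time_s: 7.4
tool_pos: [0.5344, -0.0144, 0.0185]
tool_rot: [0.0, 0.832, 0.554, 0.0]
contact_force: [-1.0, -4.3, 6.0]
width: 0.0279
finger_force: 39.9
time_s: 7.9
tool_pos: [0.5347, -0.014, 0.0185]
tool_rot: [0.0, 0.832, 0.554, 0.001]
contact_force: [1.6, 3.5, 5.6]
width: 0.0277
finger_force: 39.9
tool [-90.   -2.2  18.5] F [1.6 3.5 5.6] 0.027678428670054055
side plate top z at x4-24: 28.13 99 base z 11.19 238
top plate top z at x4-24: 26.88 202 base z 10.29 231
rest side 1 27.61 11.12
rest top 1 26.96 10.14
rest top 0 27.04 10.29
rest side 0 27.67 10.86
```

```bash
python3 -m pendant '{"xyz":[[0.12,0.28,0],[0.15,0.37,0],[0.15,0.37,0],[0.15,0.37,0],[0.05,0.1,0]],"angular":[[0,0,0],[0,0,0],[0,0,0],[0,0,0],[0,0,0]],"hand":[1,1,1,1,1]}'
python3 -m pendant '{"xyz":[[0,0,0],[0,0,0],[0,0,0],[0,0,0],[0,0,0]],"angular":[[0,0,0],[0,0,0],[0,0,0],[0,0,0],[0,0,0]],"hand":[1,1,1,1,1]}'
python3 look.py
```

```text
time_s: 8.5
tool_pos: [0.5396, -0.0007, 0.0185]
tool_rot: [0.001, 0.832, 0.555, -0.001]
contact_force: [-4.3, -11.1, 12.0]
width: 0.0279
finger_force: 39.9
time_s: 9.0
tool_pos: [0.5397, -0.0006, 0.0185]
tool_rot: [0.0, 0.832, 0.554, -0.001]
contact_force: [-2.9, -8.5, 11.3]
width: 0.0275
finger_force: 39.9
tool [-75.8  -1.7  18.5] F [-2.9 -8.5 11.3] 0.02751391662729278
side plate top z at x4-24: 28.8 91 base z 10.78 237
top plate top z at x4-24: 27.96 162 base z 10.2 119
```

```bash
python3 -m pendant '{"xyz":[[0.08,0.18,0],[0.12,0.28,0],[0.12,0.28,0],[0.08,0.18,0],[0,0,0]],"angular":[[0,0,0],[0,0,0],[0,0,0],[0,0,0],[0,0,0]],"hand":[1,1,1,1,1]}' 55
python3 -m pendant '{"xyz":[[0,0,0],[0,0,0],[0,0,0],[0,0,0],[0,0,0]],"angular":[[0,0,0],[0,0,0],[0,0,0],[0,0,0],[0,0,0]],"hand":[1,1,1,1,1]}'
python3 look.py; python3 look.py
```

```text
time_s: 9.6
tool_pos: [0.5436, 0.0085, 0.0185]
tool_rot: [0.0, 0.832, 0.554, -0.001]
contact_force: [-3.8, -7.8, 10.4]
width: 0.0276
finger_force: 54.9
time_s: 10.1
tool_pos: [0.5436, 0.0085, 0.0185]
tool_rot: [0.0, 0.832, 0.554, -0.001]
contact_force: [-4.3, -7.7, 10.5]
width: 0.0277
finger_force: 54.9
tool [-65.8  -1.7  18.5] F [-4.3 -7.7 10.5] 0.0276745196904972
side plate top z at x4-24: 30.73 98 base z 11.18 224
top plate top z at x4-24: 30.67 109 base z 10.12 63
tool [-65.8  -1.7  18.5] F [-3.5 -8.5 11.2] 0.027678879687668814
side plate top z at x4-24: 30.49 105 base z 10.91 223
top plate top z at x4-24: 30.72 109 base z 10.51 64
```

Run:
```python
from h import *
s,d=vision.camera("side")
cv2.imwrite("pics/f.png",cv2.resize(s[150:270,170:320],(750,600),interpolation=cv2.INTER_CUBIC))
Q=stand(cloud("side",d)); Q[d==0]=1e4
for n in("side","top"):
    if n=="top": _,d=vision.camera(n); Q=stand(cloud(n,d)); Q[d==0]=1e4
    m=(abs(Q[...,1])<10)&(Q[...,0]>-47)&(Q[...,0]<-5)&(Q[...,2]<40)
    print(n,"ramp z fit (slope,z at x=0)",np.polyfit(Q[m][:,0],Q[m][:,2],1).round(3),m.sum())
    for sg in(-1,1):
        e=(Q[...,1]*sg>20)&(Q[...,1]*sg<65)&(Q[...,0]>4)&(Q[...,0]<24)&(Q[...,2]>15)&(Q[...,2]<45); print(sg,Q[e][:,2].mean().round(2))
```

```text
side ramp z fit (slope,z at x=0) [-0.155 24.819] 65
-1 29.72
1 31.48Traceback (most recent call last):
  File "<stdin>", line 8, in <module>
    raise TypeError("expected non-empty vector for x")
TypeError: expected non-empty vector for x
```

View pics/f.png

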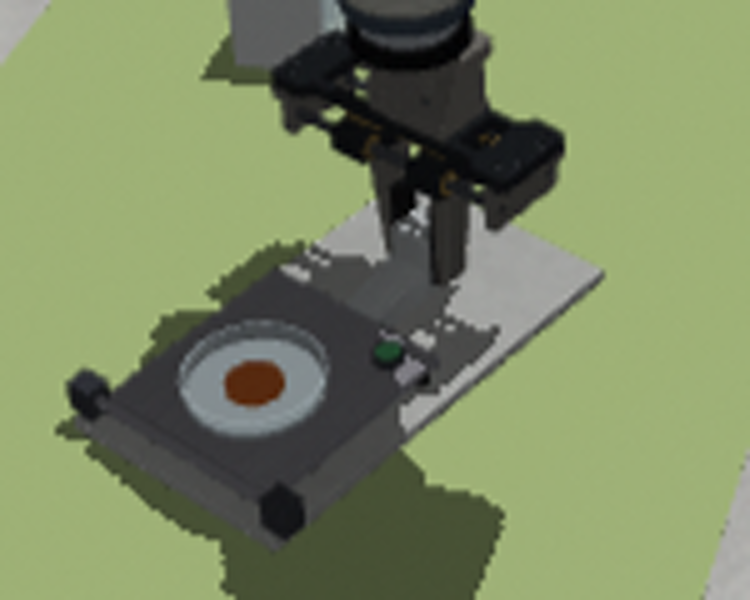

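The last picture shows the wedge flat on the base, held by the block, with its ramp under the middle of the raised edge (crop (350,310)) and the fingers clear of the plate. The lift measures about 3.7 mm. I'll hand in now.

```bash
python3 -c "
from cell import arm
print(arm.sign_off())"
```

```text
the job is handed in; nothing more can be done
None
```

I turned the wedge, slid it flat along the base under the middle of the plate's free edge and handed the job in at about 10 s; the edge is lifted roughly 4 mm (3.3 to 4.1 mm by the two cameras), and the wedge is still gripped and held there.

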